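# Fit the power supply in the control enclosure and close it

### The job

Stand the power supply module upright in the open control enclosure, midway between the contactor and the terminal block, and press its back firmly but without ramming square and flush against the heat sink. Then let go of it and lower the clear lid until it is fully closed; leave the spare contactor and the blue bin where they are.

Things in the scene. Friction and masses are not known exactly. Their poses are not given: they have to be found in the camera images.
- supply: Loose power supply, a bare-aluminium upright block 90 (its x) x 42 (its y) x 62 mm tall, 0.35 kg, black vent slots in its two long sides, a green connector strip on its front (-x) end. It stands on the bench to the robot's left, back end roughly to the robot's right (towards the enclosure). Origin: centre of its underside; x points to its back, z up.
- supply_back (a point): Bottom centre of the module's back face: 45 mm along +x from supply's origin.
- enclosure: Fixed grey plastic enclosure, an open box 220 (its x) x 272 (its y) x 85 mm high outside, walls and floor 5 mm thick (inner floor 5 mm above the bench). Four cable glands stick out 24 mm from its front (-x) wall at 35 mm height. Origin: centre of its underside; x points to the hinged side, which is roughly the robot's right (world -y), so its front faces left; z up.
- lid (a joint): Angle of the enclosure's lid in rad: 0 closed, grows as the free edge rises; it is stopped at 1.0, so it always leans over the rear part of the box and a vertical tool cannot get down to the heat sink. Stiff hinge: it stays where left and closes when its free edge is pushed down with a few newtons.
- lid_hinge (a point): On the lid's hinge axis (parallel to the enclosure's y, over its rear (+x) wall, 85 mm above the bench), at mid-length. Fixed to the lid and turns with it: x is in the lid's plane away from its free edge, z is the normal of the lid's outer face. The lid is a clear panel with a 20 mm grey frame, 220 (x -220 to 0) x 272 x 8 mm (z 0 to 8 mm).
- lid_edge (a point): Middle of the lid's free edge, on the outer (upper) face: 220 mm from the hinge axis.
- contactor: Fixed black contactor inside the enclosure, stepped: 90 (x) x 50 (y) mm base 36 mm high, with a 50 x 50 mm middle part up to 58 mm. Origin: centre of its underside, on the inner floor; axes parallel to the enclosure's. It may be on the near or on the far side of the free place, seen from the robot.
- terminals: Fixed white terminal block inside the enclosure, 90 (x) x 50 (y) x 50 mm high with rows of screws. Origin: centre of its underside, on the inner floor; axes parallel to the enclosure's. On the other side of the free place, its centre 172 mm in y from the contactor's centre; the free place between them is 122 mm wide.
- heatsink: Fixed aluminium heat sink inside the enclosure at the rear of the free place, 26 (x) x 100 (y) x 60 mm high plus 8 mm fins on top. Origin: centre of its underside, on the inner floor; axes parallel to the enclosure's.
- sink_face (a point): Bottom centre of the heat sink's flat front face (13 mm towards -x from its origin), axes parallel to the enclosure's; the module's back is to touch this face.
- spare: Bystander: loose black spare contactor standing on the bench near the module, 70 x 55 mm base 34 mm high, middle part 54 mm high. Origin: centre of its underside.
- bin: Bystander: loose blue open stock bin 200 (x) x 120 (y) x 90 mm high, to the right of the enclosure. Origin: centre of its underside.
There are look-alikes about, which are no part of the job. What is shaped like the supply but orange is not meant.

How it is judged (in metres and radians):
On the way:
1. the module stands midway between contactor and terminal block and its back is pressed on the heat sink with more than 3 N for 0.2 s (y of supply in the frame of contactor between -0.092 and 0.092 m and (y of supply in the frame of contactor above 0.08 m or y of supply in the frame of contactor below -0.08 m) and y of supply in the frame of terminals between -0.092 and 0.092 m and (y of supply in the frame of terminals above 0.08 m or y of supply in the frame of terminals below -0.08 m) and x of supply_back in the frame of sink_face between -0.003 and 0.003 m and angle between the x axis of supply and the x axis of heatsink, either way round below 0.07 rad and angle between supply's own z axis and vertical below 0.06 rad and z of supply in the frame of heatsink below 0.004 m and contact force between supply and heatsink above 3 N), for 0.2 s.
At the end, for the whole second after the job is handed in: Module released, at rest and upright (0.06 rad) on the enclosure floor, midway between contactor and terminal block (86 mm from each centre along y, within 6 mm), back within 3 mm of the heat sink's face and square to it (0.07 rad); lid closed (under 0.04 rad); bystanders moved under 15 mm (y of supply in the frame of contactor between -0.092 and 0.092 m and (y of supply in the frame of contactor above 0.08 m or y of supply in the frame of contactor below -0.08 m) and y of supply in the frame of terminals between -0.092 and 0.092 m and (y of supply in the frame of terminals above 0.08 m or y of supply in the frame of terminals below -0.08 m) and x of supply_back in the frame of sink_face between -0.003 and 0.003 m and angle between the x axis of supply and the x axis of heatsink, either way round below 0.07 rad and angle between supply's own z axis and vertical below 0.06 rad and z of supply in the frame of heatsink below 0.004 m and linear speed of supply below 0.01 m/s and value of joint lid below 0.04 rad and contact force between the fingers and supply below 0.1 N); the robot touches nothing.
It fails at once if the module is rammed against the heat sink with more than 50 N (contact force between supply and heatsink above 50 N).
It fails at once if the spare contactor or the bin is moved by more than 15 mm (distance of any of spare, bin from where it was at the start of the episode above 0.015 m).
It also fails if it takes over 61 s, if anything falls off the work surface, if the arm or the gripper's body presses on something with over 40 N, if the wrist force passes 120 N, or if a joint passes its speed limit or range.

### The arm

A 6-joint arm with a two-finger parallel gripper is mounted at the origin on the work surface. World frame = base frame: x ahead of the robot, y to its left, z up, the work surface at z = 0. Lengths are in mm, angles in rad, forces in N, time in s.
With the tool pointing down it reaches from about 350 to 975 mm from the base axis. Payload 7.1 kg.
Tool frame: the origin (TCP) lies midway between the tips of the shut fingers; the grasp point (between the pads) lies 19 mm behind it (ctrl.hold_point_z is the distance from the TCP to the grasp point, in mm); x points along the fingers, y is the direction in which the jaws open and shut, and the axes are right-handed (so a half turn about x gives the same grasp; the last joint's range is limited). The gripper opens to 88 mm and grips with 3 to 60 N. Pads are 20 mm wide; open, the fingers measure 115 mm over their backs; the gripper's body (75 mm by 178 mm) begins 61 mm behind the grasp point.
Start: joints at [-1.313, 0.423, 1.63, -0, 1.089, -0.019], TCP at [170.818, -601.187, 222.675] pointing down, gripper open.
Joint ranges: [-3, 3], [-0.9, 2.11], [0.09, 2.58], [-1.31, 4.45], [0.11, 2.69], [-2.54, 2.54]. Speed limits (rad/s): [2.39, 2.39, 3.01, 3.14, 3.14, 3.14].

### API

Orientations are given as a rotation vector (axis times angle).
In Python, from workcell import ctrl, get_image, calibration gives the robot as it stands.
- The arm moves only by the tool move_arm, never from a script. Its argument "rows" is a list of rows, each a list of 5 numbers: the shift along the world's x, y, z in mm, then the turn about the world's z in rad, then the closure, from -1 (fully open) to 1 (shut). In form: [[tx, ty, tz, roll, jaw], ...]. A call has 1 to 12 rows; each row is the pose to reach, as a shift and turn from the pose measured when the call began; what a row does not reach only later rows make up. A row lasts 1/8 s, in which the tool goes at most 62.5 mm and 10.7 degrees, less where a joint would pass 70% of its speed; a pose out of reach is approached as far as the arm can. A call with a gripper value outside its range is refused whole. The fingers move at their own pace and stop on an object; the grip force is fixed at half the most. Time passes only in rows, so rows that repeat a pose let the fingers close. It gives the time, the measured TCP pose, the force and the opening at its end, in the units of the state.
- ctrl.get_obs(): the state, without advancing time (a new reading comes with each control period).
- get_image(name): name is "side" or "top" or "wrist"; returns the picture (480x640x3 uint8, blue, green, red); there is no depth.
- calibration(name): a dict with "fx", "fy", "cx", "cy" (pixels), "D" ([k1, k2, p1, p2, k3] as OpenCV has them; the pictures are not rectified), "view" (4x4, takes a point from world to camera coordinates); the wrist camera has in their place "T_tool_cam" (4x4, takes a point from camera to tool coordinates, whose origin is the TCP and whose axes are the tool frame's). Camera axes: x right, y up, looking along -z (the intrinsics and any distortion apply to the point x, -y, -z); pixel columns grow to the right and rows downward; lengths in mm; the calibration is good to about 2 mm. A picture is of the moment at which its call begins: read the wrist's pose just before it. calibration takes no time and is no camera call.
- ctrl.close_job(): hands the job in, once; it reports no verdict.
The state is a dict: "t": time; "qpos": joint angles; "qvel": joint speeds; "joint_torque": joint torques, N m; "ee_pos": TCP position; "orientation": TCP orientation; "ft_force": force on the tool from outside, world axes, zero at the start; "moment": the same for the moment, N m; "width": finger opening in mm.
Only numpy, scipy, OpenCV 4.12 (cv2) and the standard library are available. Lean on these libraries where they do the work, as an engineer would, in place of code of your own. Each camera call takes 0.05 s, during which the arm holds its last target.

## Working session

There is one attempt and no reset: what is moved stays moved. The work goes in short steps, Python scripts to look and compute and a tool call to move; the robot and the scene stay as the last step left them, time stands still between calls to the robot, and variables do not carry over. Pictures are saved under pics/ and viewed, and the job is handed in when it is done.

Besides the shell and the picture viewer there is one more tool, called after "Request:" by a JSON object that holds its "name" and its "arguments", one argument or row to a line. move_arm: Moves the arm, as the interface text tells. Its arguments: {"type":"object","properties":{"rows":{"type":"array"}},"required":["rows"]}

```bash
ls; mkdir -p pics; python3 - <<'E'
from workcell import ctrl,get_image,calibration
import cv2
print(ctrl.get_obs())
for n in ("side","top","wrist"):
    cv2.imwrite(f"pics/{n}0.png",get_image(n)); print(n,calibration(n))
E
```

```text
pics
{'t': 0.0, 'qpos': array([-1.31299272e+00,  4.23822057e-01,  1.63068030e+00, -1.33451252e-05,
        1.08862630e+00, -1.89952456e-02]), 'qvel': array([ 4.11242937e-05, -3.46746769e-05, -1.56335486e-03,  3.41729530e-04,
        6.34678995e-04,  1.25349359e-03]), 'joint_torque': array([ 6.63642641e-04, -5.44619036e+01, -2.73660994e+01,  6.44199201e-02,
        2.29223713e-02, -1.30061762e-04]), 'ee_pos': array([ 170.67980599, -600.66079733,  221.91724965]), 'orientation': array([ 2.07367603,  0.29047227, -2.07408372]), 'ft_force': array([ 0.50823178,  0.66032166, -0.27029809]), 'moment': array([-0.02785544, -0.00372291,  0.00320224]), 'width': 87.56428238067579}
side {'fx': 529.2988971248452, 'fy': 529.2988971248452, 'cx': 323.585461200305, 'cy': 238.78442547720678, 'D': array([-0.04272488,  0.        ,  0.        ,  0.        ,  0.        ]), 'view': array([[-8.34764225e-01, -5.50563481e-01,  6.96722296e-03,
         4.30844962e+02],
       [ 4.05704996e-01, -6.06476462e-01,  6.83805351e-01,
        -3.03054336e+02],
       [-3.72252797e-01,  5.73642881e-01,  7.29631208e-01,
   
[... 485 characters left out ...]
1734797e-01, -1.23405750e-02,  9.91208179e-01,
        -1.27881767e+03],
       [ 0.00000000e+00,  0.00000000e+00,  0.00000000e+00,
         1.00000000e+00]])}
wrist {'fx': 340.15630914597483, 'fy': 340.15630914597483, 'cx': 322.34103979755037, 'cy': 241.30680635477788, 'D': array([0.00061275, 0.        , 0.        , 0.        , 0.        ]), 'T_tool_cam': array([[-4.89577049e-04,  2.43000563e-01, -9.70026024e-01,
        -1.61838264e+02],
       [ 9.99999739e-01,  6.35203467e-04, -3.45580544e-04,
        -3.64456789e-01],
       [ 5.32187626e-04, -9.70025939e-01, -2.43000810e-01,
        -6.59428318e+01],
       [ 0.00000000e+00,  0.00000000e+00,  0.00000000e+00,
         1.00000000e+00]])}
```

View pics/top0.png

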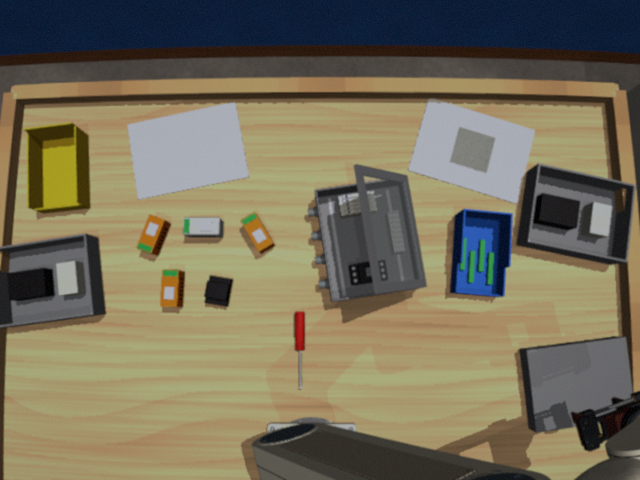

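View pics/side0.png

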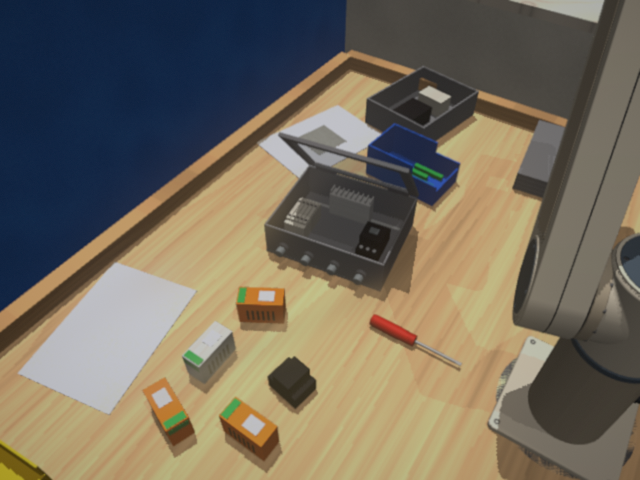

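View pics/wrist0.png

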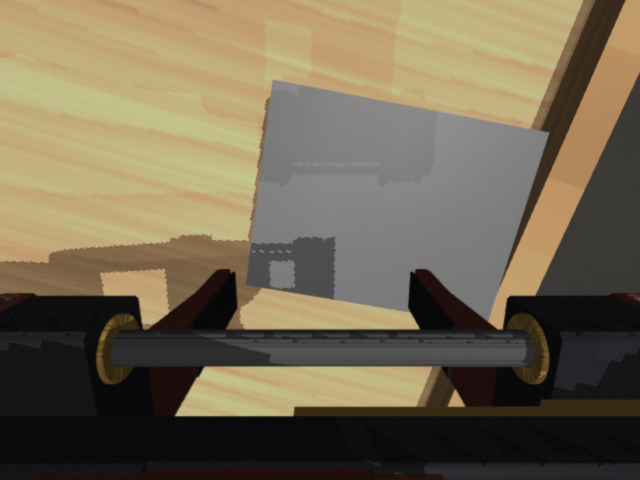

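```bash
python3 - <<'E'
import cv2
t=cv2.imread("pics/top0.png"); s=cv2.imread("pics/side0.png")
def c(im,x0,y0,x1,y1,n):
    k=min(800/(x1-x0),600/(y1-y0)); cv2.imwrite(n,cv2.resize(im[y0:y1,x0:x1],None,fx=k,fy=k,interpolation=cv2.INTER_CUBIC))
c(t,300,155,440,305,"pics/t_enc.png")
c(t,130,200,280,310,"pics/t_sup.png")
c(s,260,125,420,290,"pics/s_enc.png")
c(s,140,280,320,440,"pics/s_sup.png")
E
```

```text
(no output)
```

View pics/t_enc.png

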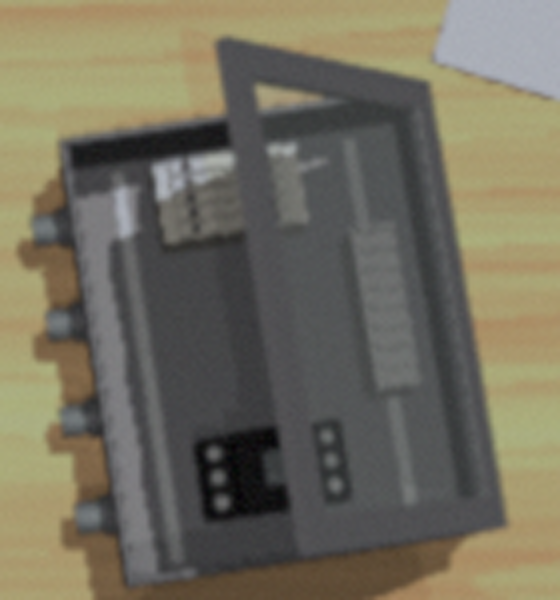

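View pics/t_sup.png

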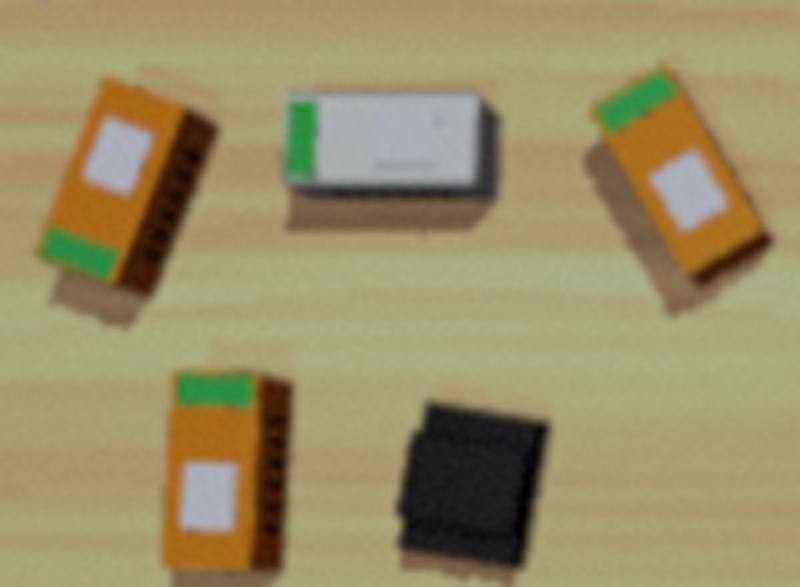

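View pics/s_enc.png

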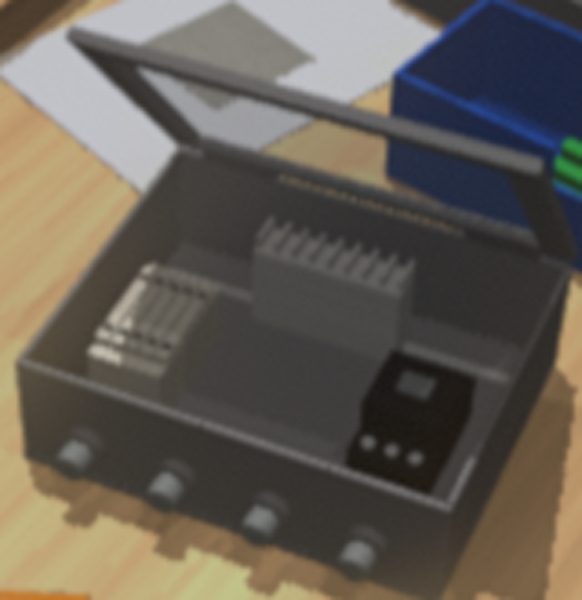

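View pics/s_sup.png

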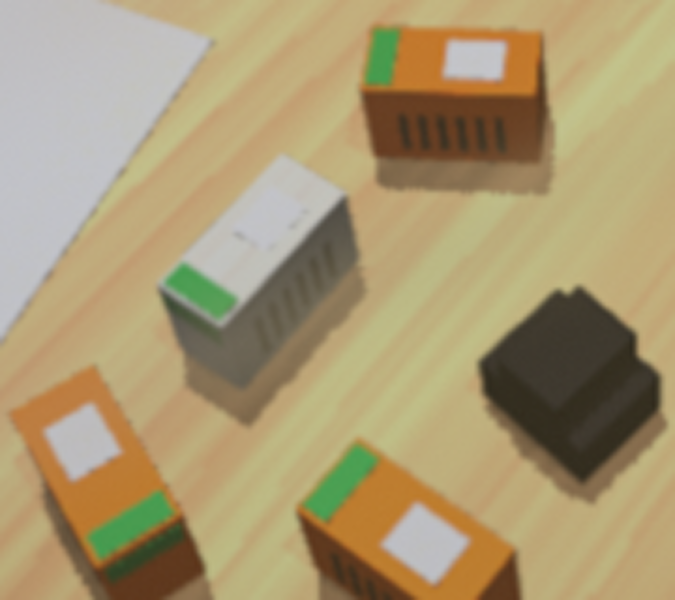

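```bash
cat > h.py <<'E'
import numpy as np, cv2
from scipy.optimize import least_squares
from workcell import ctrl,get_image,calibration
def proj(name,P,cal=None,pose=None):
    c=calibration(name); P=np.atleast_2d(P).astype(float)
    if name=='wrist':
        V=np.linalg.inv(pose@c['T_tool_cam'])
    else: V=c['view']
    Q=P@V[:3,:3].T+V[:3,3]; Q=Q*[1,-1,-1]
    K=np.array([[c['fx'],0,c['cx']],[0,c['fy'],c['cy']],[0,0,1]])
    return cv2.projectPoints(Q.reshape(-1,1,3),np.zeros(3),np.zeros(3),K,np.array(c['D']))[0].reshape(-1,2)
def crop(uv,x0,y0,k): return (np.array(uv,float)+.5)/k-.5+[x0,y0]
def W(p,L):
    x,y,a=p[:3]; L=np.atleast_2d(L).astype(float); c,s=np.cos(a),np.sin(a)
    return np.c_[x+c*L[:,0]-s*L[:,1], y+s*L[:,0]+c*L[:,1], L[:,2]]
def tool(o):
    T=np.eye(4); T[:3,:3]=cv2.Rodrigues(np.array(o['orientation']))[0]; T[:3,3]=o['ee_pos']; return T
E
cat > fit.py <<'E'
from h import *
ct=lambda u:crop(u,300,155,4); st=lambda u:crop(u,130,200,16/3)
ce=lambda u:crop(u,260,125,600/165); ss=lambda u:crop(u,140,280,3.75)
L=[[-45,21,62],[45,21,62],[45,-21,62],[-45,-21,62]]
a=st([[288,93],[476,94],[480,186],[285,184]]); b=ss([[160,287],[283,155],[346,195],[222,325]])
f=lambda p:np.r_[(proj('top',W(p,L))-a).ravel(),(proj('side',W(p,L))-b).ravel()]
r=least_squares(f,[600,250,-1.57]); print('supply',r.x,r.fun.round(1))
# enclosure
def lid(th,l): # l in hinge coords
    l=np.atleast_2d(l).astype(float); c,s=np.cos(th),np.sin(th)
    return np.c_[110+l[:,0]*c+l[:,2]*s, l[:,1], 85-l[:,0]*s+l[:,2]*c]
obs=[('top',[-110,136,85],ct([62,143])),('top',[-110,-136,85],ct([130,585])),
('side',[-110,136,85],ce([20,360])),('side',[-110,-136,85],ce([450,507])),('side',[110,-136,85],ce([572,268])),('side',[110,136,85],ce([183,150]))]
lo=[('top',[-220,136,8],ct([218,38])),('side',[-220,136,8],ce([70,30])),('side',[-220,-136,8],ce([545,160]))]
def f(p): return np.concatenate([(proj(n,W(p,l))-u).ravel() for n,l,u in obs]+[(proj(n,W(p,lid(p[3],l)))-u).ravel() for n,l,u in lo])
r=least_squares(f,[600,-50,-1.4,1],loss='soft_l1',x_scale=[10,10,.1,.1]); print('enc',r.x,r.fun.round(1)); E=r.x
# inner features in enclosure coords at known z
def inv(name,uv,z):
    g=lambda q:(proj(name,W(E,[[q[0],q[1],z]]))[0]-uv)
    return least_squares(g,[0,0]).x.round(1)
for n,c,uv,z,t in [('top',ct,[152,165],55,'term ff'),('top',ct,[168,248],55,'term fn'),('top',ct,[197,437],41,'cont f far'),('top',ct,[205,522],41,'cont f near'),
 ('side',ce,[252,258],65,'sink top far'),('side',ce,[412,290],65,'sink top near'),('side',ce,[252,312],5,'sink bot far'),('side',ce,[408,352],5,'sink bot near')]:
    print(t,inv(n,c(uv),z))
E
python3 fit.py
```

```text
supply [587.22471643 271.66825186  -1.56984017] [-0.9  0.1 -0.  -0.1 -1.2 -0.4 -1.  -0.  -0.5 -0.9  0.4 -0.9  1.  -0.9
  0.7  0.8]
enc [ 555.48795293 -136.69057809   -1.41566731    0.89108108] [-1.  -1.4 -0.3  0.4 -1.  -0.1  1.3  0.6  1.3 -1.6 -1.1 -1.7  0.7 -0.1
  0.1 -0.2  0.2  1.1]
term ff [-54.9 116.7]
term fn [-53.4  64. ]
cont f far [-53.6 -52.1]
cont f near [ -57.1 -104.1]
sink top far [48.9 55.9]
sink top near [ 64.  -46.4]
sink bot far [61.5 60.6]
sink bot near [ 70.  -46.1]
```

```bash
python3 - <<'E'
from h import *
o=ctrl.get_obs(); T=tool(o); print(T.round(3)); C=calibration('wrist')['T_tool_cam']; print((T@C).round(3))
E
```

```text
[[-0.00000e+00  2.73000e-01 -9.62000e-01  1.70709e+02]
 [ 1.00000e-03 -9.62000e-01 -2.73000e-01 -6.00810e+02]
 [-1.00000e+00 -1.00000e-03  0.00000e+00  2.22097e+02]
 [ 0.00000e+00  0.00000e+00  0.00000e+00  1.00000e+00]]
[[ 2.73000e-01  9.33000e-01  2.34000e-01  2.34092e+02]
 [-9.62000e-01  2.65000e-01  6.60000e-02 -5.82616e+02]
 [-1.00000e-03 -2.43000e-01  9.70000e-01  3.83936e+02]
 [ 0.00000e+00  0.00000e+00  0.00000e+00  1.00000e+00]]
```

Request:
{"name": "move_arm", "arguments": {
  "rows": [
    [0,0,60,0.1,-1],
    [30,30,118,0.25,-1],
    [70,75,118,0.42,-1],
    [115,120,118,0.6,-1],
    [160,165,118,0.78,-1],
    [205,212,118,0.95,-1],
    [250,260,118,1.12,-1],
    [300,310,118,1.28,-1],
    [350,360,118,1.4,-1],
    [393,409,118,1.45,-1],
    [393,409,118,1.45,-1],
    [393,409,118,1.45,-1]
  ]
}}

```text
t: 1.65
ee_pos: [564.6, -190.0, 339.5]
orientation: [1.09, 1.282, -1.092]
ft_force: [-1.0, -0.5, 0.2]
width: 87.9
```

```bash
python3 - <<'E'
from h import *
o=ctrl.get_obs(); im=get_image('wrist'); cv2.imwrite('pics/w1.png',im); np.save('T1.npy',tool(o)); print(o['t'],tool(o).round(3),o['qvel'].round(3))
cv2.imwrite('pics/w1b.png',cv2.resize(im[0:300,120:520],None,fx=2,fy=2,interpolation=cv2.INTER_CUBIC))
E
```

```text
1.65 [[-2.00000e-03  9.87000e-01  1.59000e-01  5.64623e+02]
 [ 0.00000e+00  1.59000e-01 -9.87000e-01 -1.90024e+02]
 [-1.00000e+00 -2.00000e-03 -1.00000e-03  3.39486e+02]
 [ 0.00000e+00  0.00000e+00  0.00000e+00  1.00000e+00]] [-0.048 -0.016  0.022 -0.016  0.002 -0.021]
```

View pics/w1.png

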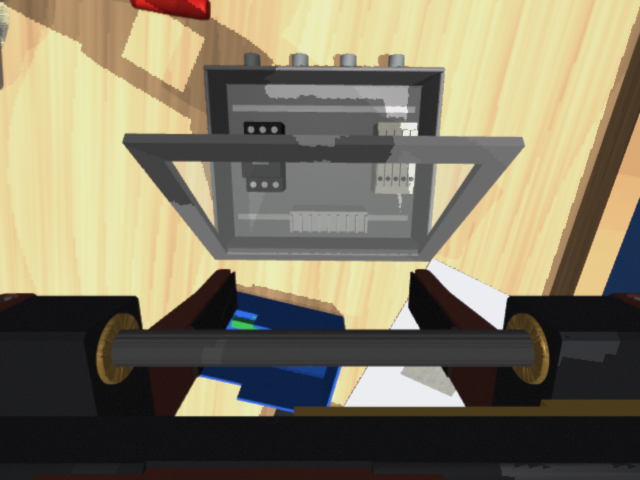

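```bash
python3 - <<'E'
import cv2
im=cv2.imread('pics/w1.png')
cv2.imwrite('pics/w1c.png',cv2.resize(im[50:200,190:390],None,fx=4,fy=4,interpolation=cv2.INTER_CUBIC))
cv2.imwrite('pics/w1d.png',cv2.resize(im[50:200,260:460],None,fx=4,fy=4,interpolation=cv2.INTER_CUBIC))
cv2.imwrite('pics/w1e.png',cv2.resize(im[180:270,200:440],None,fx=3.333,fy=3.333,interpolation=cv2.INTER_CUBIC))
E
```

```text
(no output)
```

View pics/w1c.png

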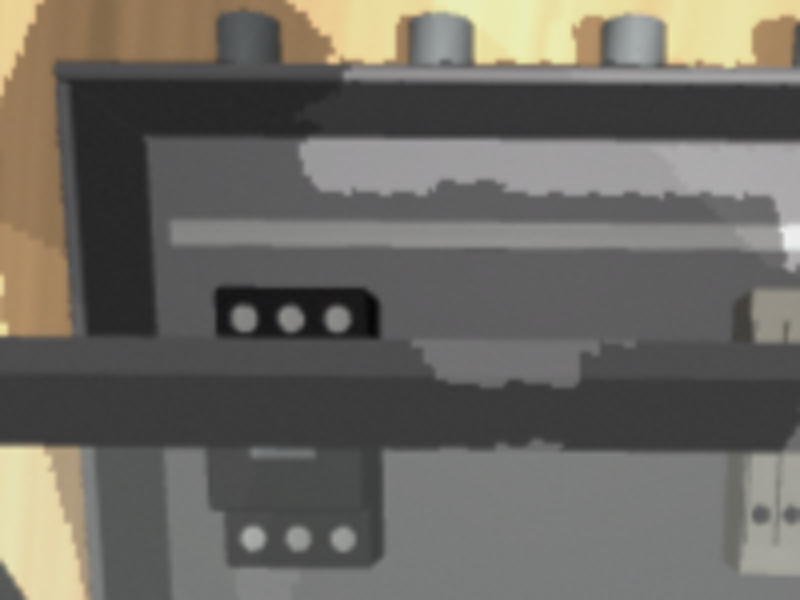

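View pics/w1d.png

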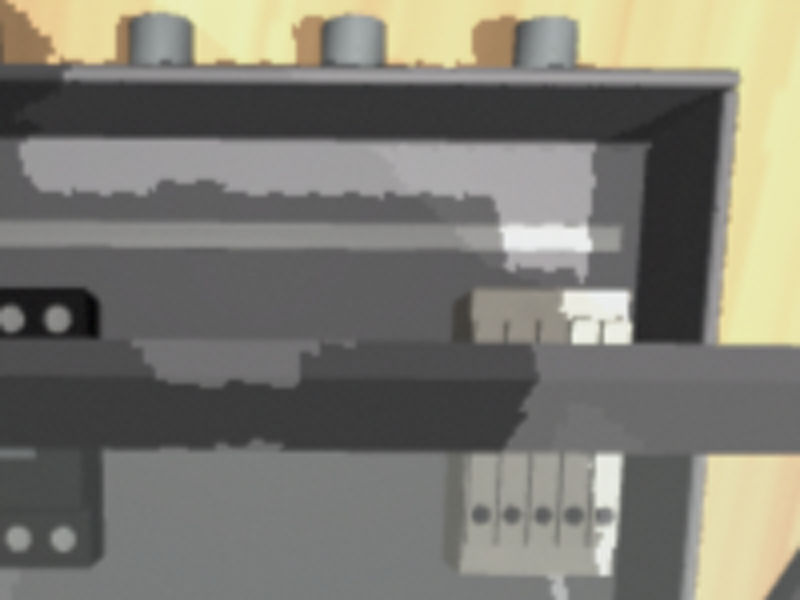

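View pics/w1e.png

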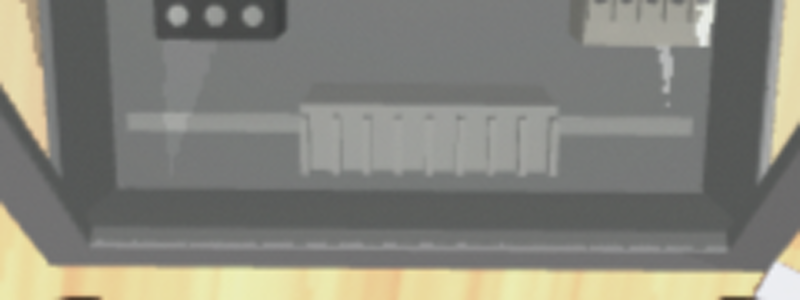

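```bash
cat > fit2.py <<'E'
from h import *
T=np.load('T1.npy')
c=lambda u:crop(u,190,50,4); d=lambda u:crop(u,260,50,4); e=lambda u:crop(u,200,180,10/3)
def model(p):
    yc,xs,ys,xc,xt=p[4:9]
    yt=yc+172
    return [([-110,-136,85],c([57,64])),([-110,136,85],d([738,71])),([-105,-131,5],c([146,136])),([-105,131,5],d([650,143])),
    ([105,-131,5],e([116,188])),([105,131,5],e([703,193])),
    ([xc+45,yc-25,41],c([230,567])),([xc+45,yc+25,41],c([372,567])),([xc-45,yc-25,41],c([217,290])),([xc-45,yc+25,41],c([367,290])),
    ([xt-45,yt-25,55],d([472,290])),([xt-45,yt+25,55],d([630,292])),([xt+45,yt-25,55],d([460,574])),([xt+45,yt+25,55],d([613,576])),
    ([xs,ys-50,65],e([300,104])),([xs,ys+50,65],e([557,108])),([xs,ys-50,5],e([312,83])),([xs,ys+50,5],e([547,86]))]
def lidp(th,l):
    cc,s=np.cos(th),np.sin(th); return [110+l[0]*cc+l[2]*s,l[1],85-l[0]*s+l[2]*cc]
lo=[([-220,-136,8],[123,135]),([-220,136,8],[523,138])]
def f(p):
    m=model(p); L=[a for a,_ in m]+[lidp(p[3],a) for a,_ in lo]; U=np.array([b for _,b in m]+[b for _,b in lo])
    q=W(p,L)+[0,0,p[9]]
    return (proj('wrist',q,pose=T)-U).ravel()
r=least_squares(f,[555,-137,-1.41,.95,-86,70,0,0,0,0],x_scale=[10,10,.1,.1,10,10,10,10,10,10])
print(r.x.round(3)); print(r.fun.reshape(-1,2).round(1).tolist())
print(np.sqrt(np.diag(np.linalg.inv(r.jac.T@r.jac))).round(3))
E
python3 fit2.py
```

```text
[ 5.56257e+02 -1.36321e+02 -1.42000e+00  8.76000e-01 -7.88600e+01
  5.75310e+01  7.75000e+00 -9.31600e+00 -9.25200e+00 -5.29000e-01]
[[-1.6, -0.9], [1.3, -0.7], [0.6, 0.6], [-1.4, 0.5], [0.7, -0.3], [-0.8, -0.4], [-1.3, 0.5], [0.2, 0.8], [-1.4, -0.7], [0.1, -0.4], [0.5, -0.6], [1.2, -0.8], [0.3, 1.0], [0.2, 0.8], [0.4, 0.3], [0.5, -0.3], [0.7, 0.2], [-1.7, -0.2], [1.2, 0.1], [-0.6, 0.4]]
[0.364 0.521 0.002 0.004 0.581 0.909 0.794 0.839 0.831 0.791]
```

```bash
cat >> h.py <<'E'
E=np.array([556.1,-136.4,-1.419])
def e2w(x,y,z=0): return W(E,[[x,y,z]])[0].round(1)
def w2e(p):
    d=np.array(p[:2])-E[:2]; c,s=np.cos(E[2]),np.sin(E[2]); return (c*d[0]+s*d[1]).round(1),(-s*d[0]+c*d[1]).round(1)
def jaw(o): R=tool(o)[:3,:3]; return np.arctan2(R[1,1],R[0,1])
def rep():
    o=ctrl.get_obs(); print('t',round(o['t'],2),'tcp',o['ee_pos'].round(1),'enc',w2e(o['ee_pos']),'jaw-enc',round(jaw(o)-(E[2]+np.pi/2),3),'F',o['ft_force'].round(1),'w',round(o['width'],1)); return o
E
python3 - <<'E'
from h import *
o=rep()
for x in(-70,-50,-24): print(x,e2w(x,7.3),(e2w(x,7.3)[:2]-o['ee_pos'][:2]).round(1))
print(w2e([587,271]))
E
```

```text
t 1.7 tcp [ 563.8 -191.2  339.6] enc (np.float64(55.3), np.float64(-0.7)) jaw-enc 0.006 F [-0.4  0.4  0.1] w 88.0
-70 [552.7 -66.1   0. ] [-11.1 125.1]
-50 [555.8 -85.9   0. ] [ -8.  105.3]
-24 [ 559.7 -111.6    0. ] [-4.1 79.6]
(np.float64(-398.0), np.float64(92.1))
```

Request:
{"name": "move_arm", "arguments": {
  "rows": [
    [-6,62,0,0,1],
    [-11,125,0,0,1],
    [-11,125,-60,0,1],
    [-11,125,-125,0,1],
    [-9,113,-125,0,1],
    [-8,105,-125,0,1],
    [-7,98,-125,0,1],
    [-6,92,-125,0,1],
    [-5,86,-125,0,1],
    [-5,83,-125,0,1],
    [-5,83,-125,0,1]
  ]
}}

```text
t: 3.08
ee_pos: [559.5, -107.7, 216.2]
orientation: [1.093, 1.28, -1.092]
ft_force: [-0.5, 5.3, 3.6]
width: 0.5
```

```bash
python3 - <<'E'
from h import *
o=rep(); im=get_image('wrist'); cv2.imwrite('pics/w2.png',im); cv2.imwrite('pics/s2.png',get_image('side'))
E
```

```text
t 3.08 tcp [ 559.5 -107.7  216.2] enc (np.float64(-27.9), np.float64(7.7)) jaw-enc 0.006 F [-0.5  5.3  3.6] w 0.5
```

View pics/w2.png

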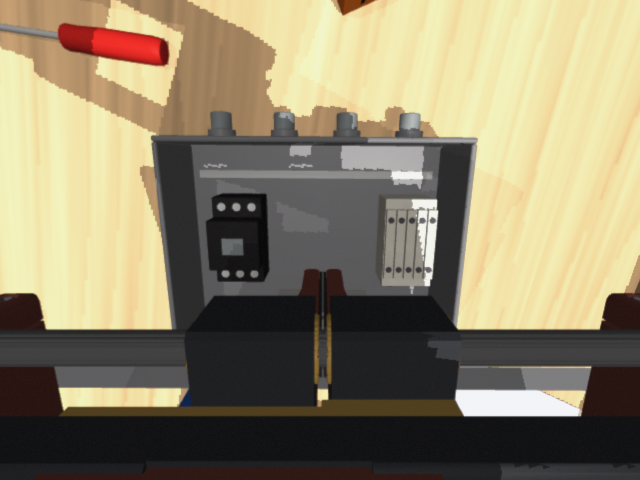

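View pics/s2.png

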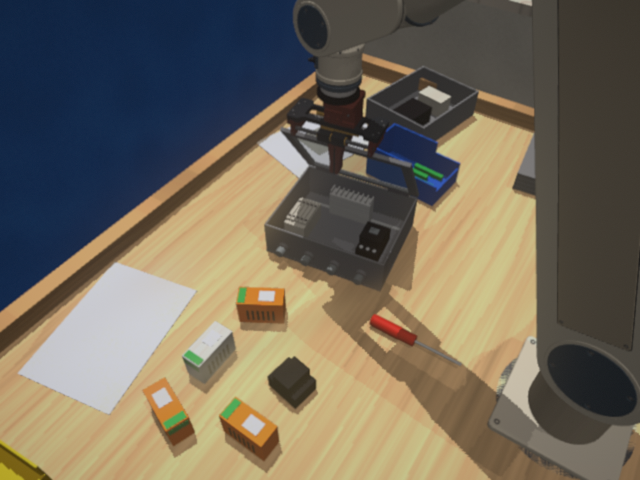

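Request:
{"name": "move_arm", "arguments": {
  "rows": [
    [0,-4,0,0,1],
    [0,-4,0,0,1],
    [-5,30,0,0,1],
    [-2,85,10,-0.05,-1],
    [4,140,14,-0.1,-1],
    [9,195,14,-0.157,-1],
    [14,250,14,-0.157,-1],
    [20,305,14,-0.157,-1],
    [25,350,14,-0.157,-1],
    [28,380,14,-0.157,-1],
    [28,390,14,-0.157,-1],
    [28,390,14,-0.157,-1]
  ]
}}

```text
t: 4.68
ee_pos: [587.5, 282.1, 230.3]
orientation: [1.209, 1.21, -1.208]
ft_force: [0.3, -0.8, 0.3]
width: 86.2
```

```bash
python3 - <<'E'
from h import *
o=rep(); np.save('T3.npy',tool(o)); im=get_image('wrist'); cv2.imwrite('pics/w3.png',im); cv2.imwrite('pics/s3.png',get_image('side'))
T=tool(o)
for z in (0,62):
  print(proj('wrist',W([587.2,271.7,-1.57],[[a,b,z] for a in(-45,45) for b in(-21,21)]),pose=T).round(0).tolist())
E
```

```text
t 4.67 tcp [587.5 282.1 230.3] enc (np.float64(-408.9), np.float64(94.3)) jaw-enc -0.15 F [ 0.3 -0.8  0.3] w 86.2
[[304.0, 185.0], [341.0, 185.0], [305.0, 260.0], [340.0, 260.0]]
[[300.0, 190.0], [344.0, 190.0], [302.0, 278.0], [343.0, 278.0]]
```

View pics/w3.png

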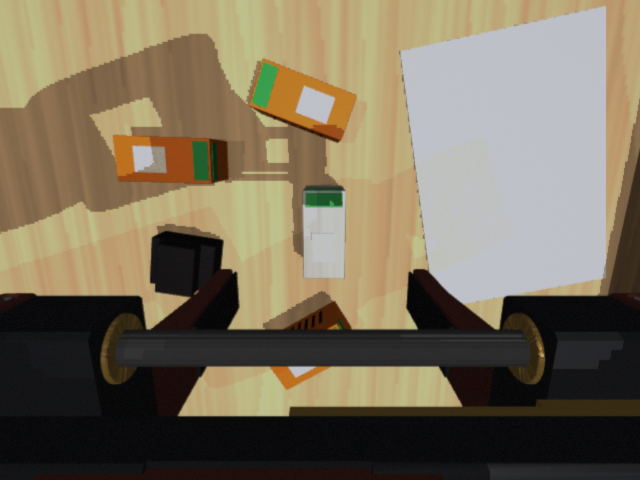

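View pics/s3.png

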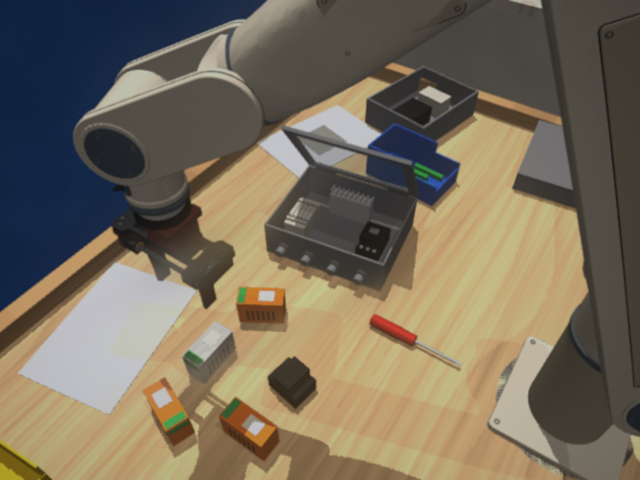

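Request:
{"name": "move_arm", "arguments": {
  "rows": [
    [0,0,-60,0,-1],
    [0,0,-120,0,-1],
    [0,0,-165,0,-1],
    [0,0,-195,0,-1],
    [0,0,-205,0,-1],
    [0,0,-205,0,1],
    [0,0,-205,0,1],
    [0,0,-205,0,1],
    [0,0,-205,0,1],
    [0,0,-205,0,1],
    [0,0,-205,0,1]
  ]
}}

```text
t: 6.15
ee_pos: [587.9, 281.3, 25.8]
orientation: [1.21, 1.209, -1.208]
ft_force: [0.9, -0.3, 3.4]
width: 42.0
```

```bash
python3 - <<'E'
from h import *
o=rep(); p=e2w(-62,7.3); print(p, p[:2]-o['ee_pos'][:2]);print(e2w(-130,7.3)[:2]-o['ee_pos'][:2])
E
```

```text
t 6.15 tcp [587.9 281.3  25.8] enc (np.float64(-408.1), np.float64(94.6)) jaw-enc -0.152 F [ 0.9 -0.3  3.4] w 42.0
[553.9 -74.    0. ] [ -34.01492432 -355.34040434]
[ -44.21492432 -288.14040434]
```

Request:
{"name": "move_arm", "arguments": {
  "rows": [
    [0,0,20,0,1],
    [0,0,60,0,1],
    [0,-15,110,0,1],
    [-5,-60,120,0.04,1],
    [-10,-110,120,0.08,1],
    [-15,-160,120,0.12,1],
    [-21,-210,120,0.152,1],
    [-27,-260,120,0.152,1],
    [-31,-305,120,0.152,1],
    [-34,-340,120,0.152,1],
    [-34,-355,120,0.152,1],
    [-34,-355,120,0.152,1]
  ]
}}

```text
t: 7.65
ee_pos: [553.9, -74.1, 146.2]
orientation: [1.099, 1.277, -1.096]
ft_force: [-0.4, 0.8, -4.4]
width: 42.0
```

```bash
python3 - <<'E'
from h import *
o=rep(); np.save('T4.npy',tool(o)); im=get_image('wrist'); cv2.imwrite('pics/w4.png',im); im=get_image('side');cv2.imwrite('pics/s4.png',cv2.resize(im[0:320,180:500],None,fx=1.8,fy=1.8))
E
```

```text
t 7.65 tcp [553.9 -74.1 146.2] enc (np.float64(-61.9), np.float64(7.3)) jaw-enc -0.001 F [-0.4  0.8 -4.4] w 42.0
```

View pics/w4.png

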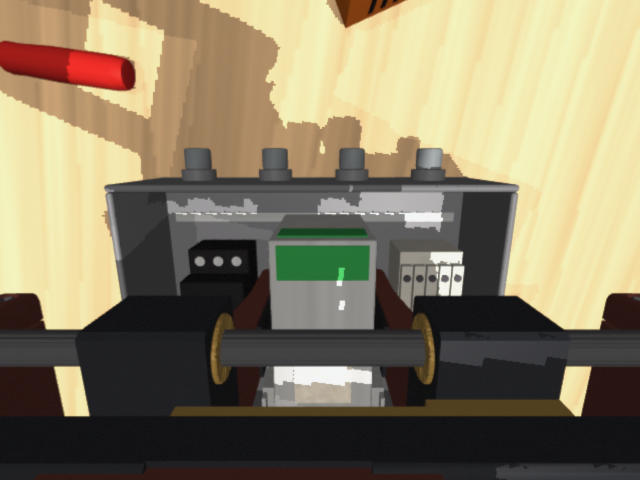

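View pics/s4.png

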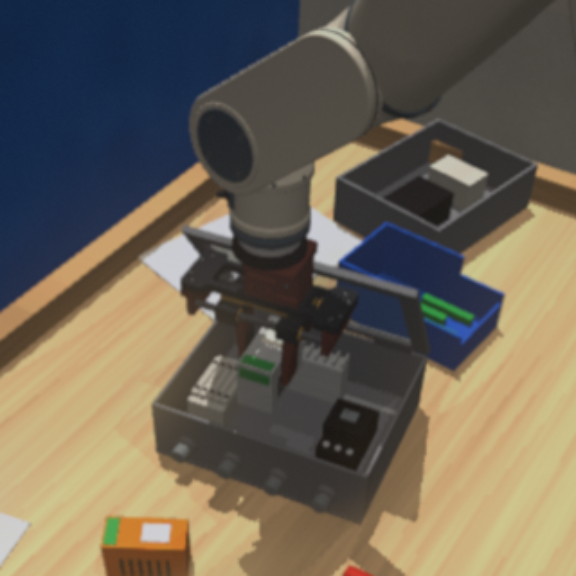

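```bash
python3 - <<'E'
from h import *
T=np.load('T4.npy'); im=cv2.imread('pics/s4.png')
for h in range(0,400,40):
    P=T[:3,3]+np.array([0,0,h]); u=(proj('side',P)[0]-[180,0])*1.8
    d=(proj('side',P+[0,37.5,0])[0]-[180,0])*1.8
    e=(proj('side',P+[37.5,0,0])[0]-[180,0])*1.8
    cv2.circle(im,tuple(int(v) for v in u),2,(0,0,255),-1); cv2.putText(im,str(h),tuple(int(v) for v in u+[4,0]),0,.35,(0,255,255))
    cv2.line(im,tuple(int(v) for v in u),tuple(int(v) for v in d),(0,255,0),1)
    print(h,u.round(),np.linalg.norm(d-u).round(1),np.linalg.norm(e-u).round(1))
# lid edge at several angles
for th in(.88,.93,.98):
    L=[[110-220*np.cos(th),y,85+220*np.sin(th)] for y in(-136,136)]
    q=(proj('side',W(E,L))-[180,0])*1.8; print(th,q.round())
cv2.imwrite('pics/s4m.png',im)
w=cv2.imread('pics/w4.png'); cv2.imwrite('pics/w4z.png',cv2.resize(w[170:310,160:480],None,fx=2.5,fy=2.5,interpolation=cv2.INTER_CUBIC))
E
```

```text
0 [268. 371.] 26.8 30.3
40 [268. 344.] 27.1 31.0
80 [269. 316.] 27.5 31.7
120 [269. 286.] 27.8 32.4
160 [270. 255.] 28.2 33.2
200 [270. 221.] 28.5 34.0
240 [271. 186.] 28.8 34.9
280 [272. 148.] 29.1 35.8
320 [273. 108.] 29.5 36.8
360 [273.  65.] 29.8 37.8
0.88 [[409. 315.]
 [175. 247.]]
0.93 [[413. 305.]
 [178. 238.]]
0.98 [[416. 295.]
 [181. 229.]]
```

View pics/s4m.png

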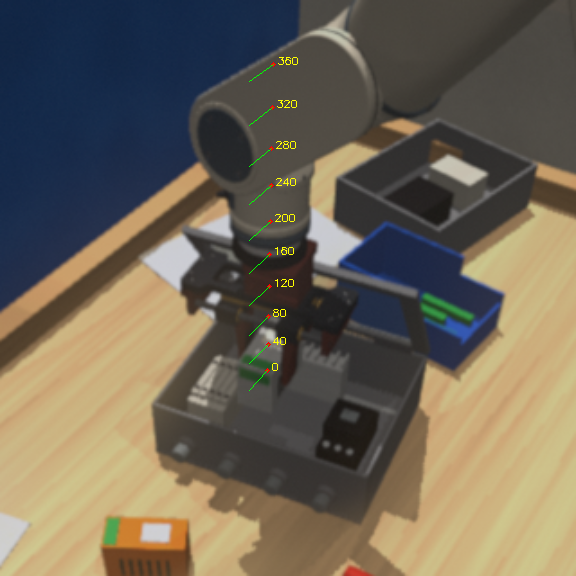

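View pics/w4z.png

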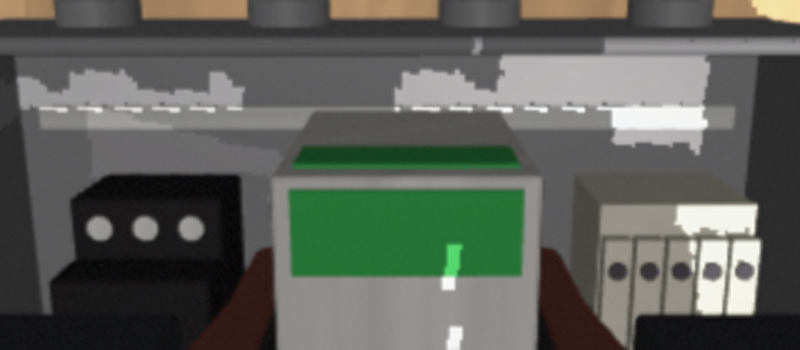

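```bash
python3 - <<'E'
from h import *
T=np.load('T4.npy'); c=lambda u:crop(u,160,170,2.5)
def inv(uv,z):
    g=lambda q:(proj('wrist',W(E,[[q[0],q[1],z]]),pose=T)[0]-uv)
    return least_squares(g,[-50,0]).x.round(1)
print('term',inv(c([601,205]),55),inv(c([757,205]),55))
print('cont',inv(c([73,198]),41),inv(c([214,200]),41),inv(c([105,175]),5),inv(c([240,175]),5))
print('mod top front',inv(c([275,178]),182),inv(c([540,178]),182))
print(ctrl.get_obs()['qpos'].round(2))
E
```

```text
term [-56.4  67.4] [-56.3 115.6]
cont [ -55.2 -101.3] [-54.4 -55.4] [ -54.1 -103.3] [-54.  -53.8]
mod top front [-96.8 -12.9] [-96.7  27.6]
[-0.15  0.43  1.83  0.    0.88 -0.31]
```

Request:
{"name": "move_arm", "arguments": {
  "rows": [
    [1,-4,-40,0,1],
    [1,-8,-80,0,1],
    [1,-8,-100,0,1],
    [1,-8,-108,0,1],
    [1,-8,-112,0,1],
    [1,-8,-114,0,1],
    [1,-8,-115,0,1],
    [1,-8,-115,0,1]
  ]
}}

```text
t: 8.75
ee_pos: [555.3, -80.9, 31.4]
orientation: [1.098, 1.277, -1.095]
ft_force: [-0.0, 0.6, -3.6]
width: 41.9
```

```bash
python3 - <<'E'
from h import *
rep()
E
```

```text
t 8.75 tcp [555.3 -80.9  31.4] enc (np.float64(-55.0), np.float64(7.6)) jaw-enc 0.001 F [-0.   0.6 -3.6] w 41.9
```

Request:
{"name": "move_arm", "arguments": {
  "rows": [
    [0,0,-1,0,1],
    [0,0,-2,0,1],
    [0,0,-2,0,1]
  ]
}}

```text
t: 9.12
ee_pos: [555.5, -81.0, 30.7]
orientation: [1.098, 1.277, -1.094]
ft_force: [-2.8, 1.0, 9.3]
width: 41.7
```

Request:
{"name": "move_arm", "arguments": {
  "rows": [
    [0,0,0,0,-0.4],
    [0,0,1,0,-0.4],
    [0,0,1,0,-0.4],
    [-1,8,1,0,-0.4],
    [-3,16,1,0,-0.4],
    [-3,22,1,0,-0.4],
    [-3,22,1,0,-0.4],
    [-3,22,1,0,1],
    [-3,22,1,0,1],
    [-3,22,1,0,1],
    [-3,22,1,0,1],
    [-3,22,1,0,1]
  ]
}}

```text
t: 10.62
ee_pos: [552.5, -59.1, 31.8]
orientation: [1.098, 1.276, -1.095]
ft_force: [0.2, -0.6, -0.3]
width: 41.8
```

```bash
python3 - <<'E'
from h import *
o=rep(); im=get_image('wrist'); cv2.imwrite('pics/w5.png',im); p=e2w(-53,7.0); print(p[:2]-o['ee_pos'][:2])
E
```

```text
t 10.62 tcp [552.5 -59.1  31.8] enc (np.float64(-76.9), np.float64(8.1)) jaw-enc 0.0 F [ 0.2 -0.6 -0.3] w 41.8
[  2.51397808 -23.87841108]
```

View pics/w5.png

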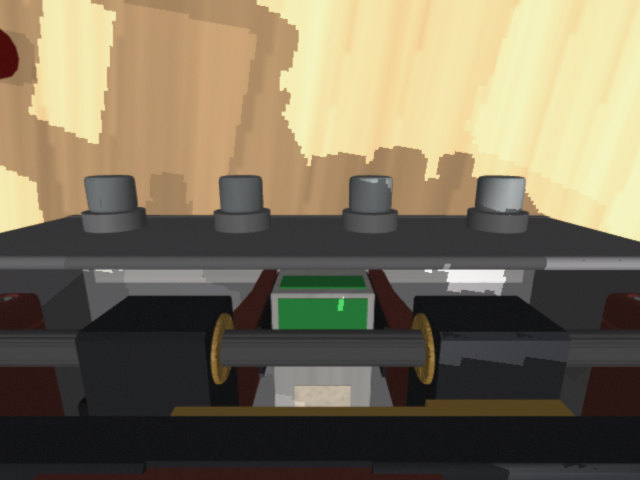

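Request:
{"name": "move_arm", "arguments": {
  "rows": [
    [0,-3,0,0,1],
    [0,-6,0,0,1],
    [1,-9,0,0,1],
    [1,-12,0,0,1],
    [2,-15,0,0,1],
    [2,-18,0,0,1],
    [2,-21,0,0,1],
    [3,-24,0,0,1],
    [3,-24,0,0,1]
  ]
}}

```text
t: 11.8
ee_pos: [555.5, -83.6, 31.8]
orientation: [1.098, 1.276, -1.095]
ft_force: [-0.1, -0.8, 1.0]
width: 41.6
```

```bash
python3 - <<'E'
from h import *
o=rep(); im=get_image('side');cv2.imwrite('pics/s6.png',cv2.resize(im[0:320,180:500],None,fx=1.8,fy=1.8))
E
```

```text
t 11.8 tcp [555.5 -83.6  31.8] enc (np.float64(-52.2), np.float64(7.4)) jaw-enc 0.0 F [-0.1 -0.8  1. ] w 41.6
```

View pics/s6.png

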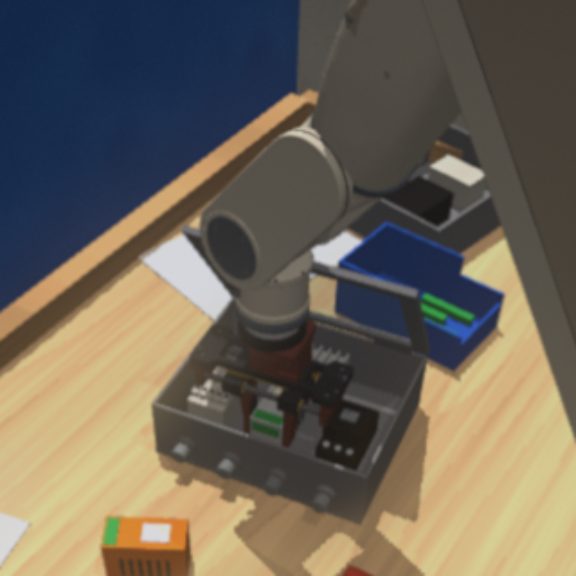

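```bash
python3 - <<'E'
from h import *
o=ctrl.get_obs()
for x in(-126,-96,-90): print(x,e2w(x,7.1), (e2w(x,7.1)[:2]-o['ee_pos'][:2]).round(1))
E
```

```text
-126 [544.1 -10.8   0. ] [-11.4  72.8]
-96 [548.6 -40.4   0. ] [-6.9 43.2]
-90 [549.5 -46.4   0. ] [-6.  37.2]
```

Request:
{"name": "move_arm", "arguments": {
  "rows": [
    [0,0,0,0,-0.4],
    [0,0,0,0,-0.4],
    [0,0,1,0,-0.4],
    [-1,8,1,0,-0.4],
    [-2,15,1,0,-0.4],
    [-2,15,30,0,-0.4],
    [-2,15,80,0,-0.4],
    [-4,30,118,0,-1],
    [-7,50,118,-0.18,-1],
    [-9,65,118,-0.36,-1],
    [-11,72,118,-0.54,-1],
    [-11,73,118,-0.72,-1]
  ]
}}

```text
t: 13.35
ee_pos: [544.0, -9.5, 149.7]
orientation: [1.617, 0.88, -1.616]
ft_force: [-0.6, -0.2, 0.7]
width: 87.9
```

```bash
python3 - <<'E'
from h import *
o=rep(); print((e2w(-126,7.1)[:2]-o['ee_pos'][:2]).round(1), E[2]-jaw(o)); im=get_image('wrist'); cv2.imwrite('pics/w7.png',im)
E
```

```text
t 13.35 tcp [544.   -9.5 149.7] enc (np.float64(-127.3), np.float64(7.3)) jaw-enc -0.724 F [-0.6 -0.2  0.7] w 87.9
[ 0.1 -1.3] -0.8466672825684589
```

Request:
{"name": "move_arm", "arguments": {
  "rows": [
    [0,0,0,-0.18,-1],
    [0,0,0,-0.36,-1],
    [0,0,0,-0.54,-1],
    [0,0,0,-0.72,-1],
    [0,0,0,-0.847,-1],
    [0,0,0,-0.847,-1]
  ]
}}

```text
t: 14.15
ee_pos: [544.0, -9.3, 149.7]
orientation: [2.144, 0.157, -2.144]
ft_force: [-0.1, -0.4, -0.1]
width: 87.9
```

```bash
python3 - <<'E'
from h import *
o=rep(); print((e2w(-126,7.1)[:2]-o['ee_pos'][:2]).round(1), E[2]-jaw(o)); np.save('T8.npy',tool(o)); im=get_image('wrist'); cv2.imwrite('pics/w8.png',im)
im=get_image('side');cv2.imwrite('pics/s8.png',cv2.resize(im[0:320,180:500],None,fx=1.8,fy=1.8))
im=get_image('top');cv2.imwrite('pics/t8.png',cv2.resize(im[155:305,280:450],None,fx=4,fy=4))
E
```

```text
t 14.15 tcp [544.   -9.3 149.7] enc (np.float64(-127.5), np.float64(7.2)) jaw-enc -1.575 F [-0.1 -0.4 -0.1] w 87.9
[ 0.1 -1.5] 0.0041478281290474595
```

View pics/w8.png

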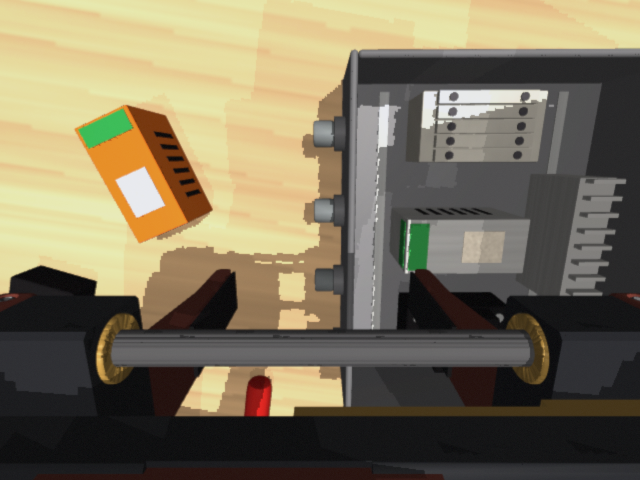

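View pics/s8.png

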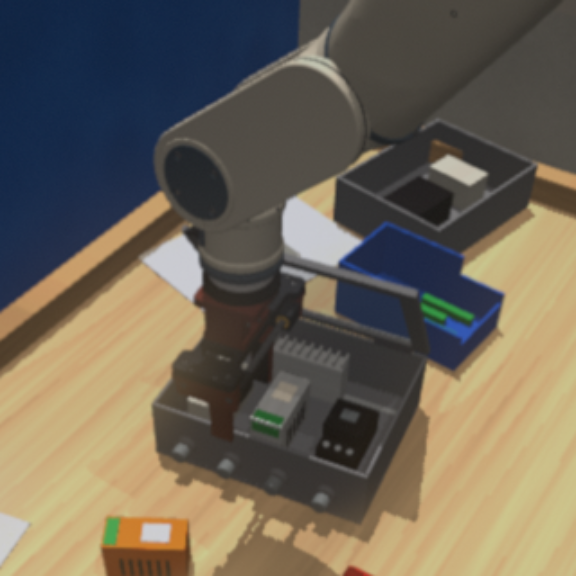

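View pics/t8.png

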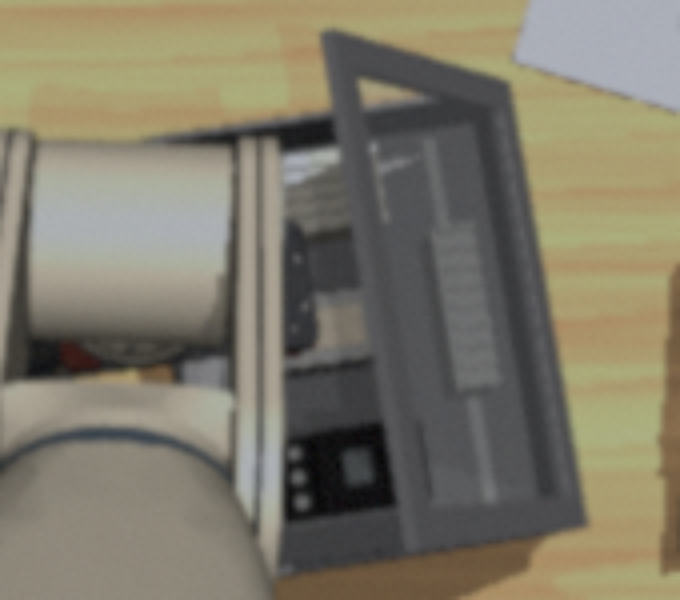

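```bash
python3 - <<'E'
from h import *
im=cv2.imread('pics/w8.png'); cv2.imwrite('pics/w8z.png',cv2.resize(im[70:310,370:640],None,fx=2.5,fy=2.5,interpolation=cv2.INTER_CUBIC))
T=np.load('T8.npy')
for c in(-20.5,-15): print(proj('wrist',W(E,[[c+a,7.2+b,67] for a in(-45,45) for b in(21,-21)]),pose=T).round(1).tolist())
print('sink',proj('wrist',W(E,[[57.5,57,5],[57.5,-43,5],[57.5,57,65],[57.5,-43,65]]),pose=T).round(1).tolist())
print('term/cont top',proj('wrist',W(E,[[-54,67,55],[36,67,55],[-54,117,55],[36,117,55]]),pose=T).round(1).tolist())
E
```

```text
[[407.3, 219.2], [404.2, 273.7], [530.6, 218.6], [522.7, 273.1]]
[[414.9, 219.1], [411.5, 273.7], [538.2, 218.5], [529.9, 273.0]]
sink [[530.8, 173.8], [515.7, 280.2], [580.9, 178.1], [558.0, 307.2]]
term/cont top [[421.9, 164.2], [544.1, 163.6], [426.7, 91.0], [555.1, 90.4]]
```

View pics/w8z.png

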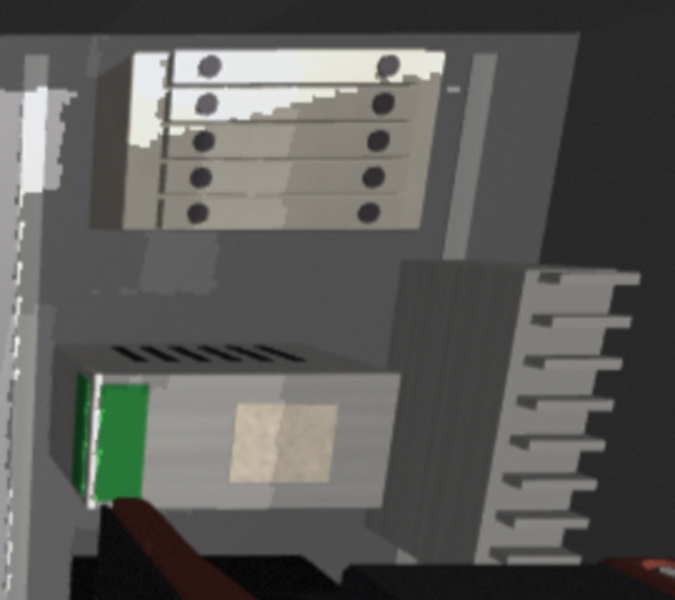

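Request:
{"name": "move_arm", "arguments": {
  "rows": [
    [0,0,-40,0,-1],
    [0,0,-75,0,-1],
    [0,0,-92,0,-1],
    [0,0,-100,0,-1],
    [1,-4,-100,0,-1],
    [1,-8,-100,0,-1],
    [2,-12,-100,0,-1],
    [2,-15,-100,0,-1],
    [3,-18,-100,0,-1],
    [3,-21,-100,0,-1],
    [4,-24,-100,0,-1],
    [4,-27,-100,0,-1]
  ]
}}

```text
t: 15.8
ee_pos: [548.1, -36.6, 49.7]
orientation: [2.144, 0.156, -2.144]
ft_force: [-1.1, 3.2, 2.1]
width: 87.7
```

```bash
python3 - <<'E'
from h import *
o=rep(); np.save('T9.npy',tool(o)); im=get_image('wrist'); cv2.imwrite('pics/w9.png',im)
im=get_image('side');cv2.imwrite('pics/s9.png',cv2.resize(im[60:300,220:460],None,fx=2.5,fy=2.5))
E
```

```text
t 15.8 tcp [548.1 -36.6  49.7] enc (np.float64(-99.8), np.float64(7.2)) jaw-enc -1.575 F [-1.1  3.2  2.1] w 87.7
```

View pics/w9.png

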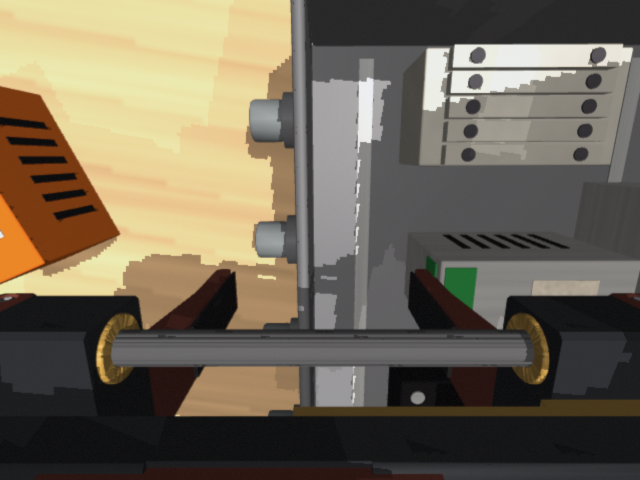

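View pics/s9.png

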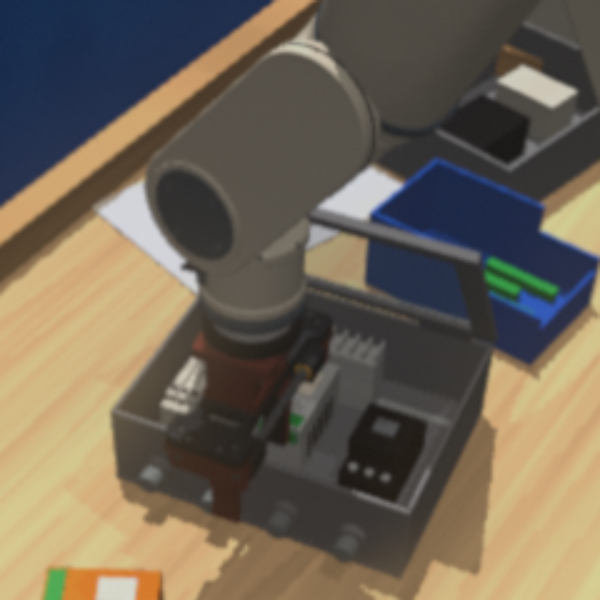

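```bash
python3 - <<'E'
from h import *
T=np.load('T9.npy')
for f in(-43,-40,-37):
  print(f,proj('wrist',W(E,[[f,7.2+21,67],[f,7.2+21,5],[f+90,28,67],[f+90,28,5]]),pose=T).round(1).tolist())
im=cv2.imread('pics/w9.png'); cv2.imwrite('pics/w9z.png',cv2.resize(im[150:310,390:640],None,fx=3.2,fy=3.2,interpolation=cv2.INTER_CUBIC))
E
```

```text
-43 [[450.8, 259.7], [414.0, 230.2], [653.2, 259.0], [558.8, 229.8]]
-40 [[457.5, 259.6], [418.8, 230.2], [659.9, 259.0], [563.6, 229.7]]
-37 [[464.3, 259.6], [423.6, 230.2], [666.7, 259.0], [568.4, 229.7]]
```

View pics/w9z.png

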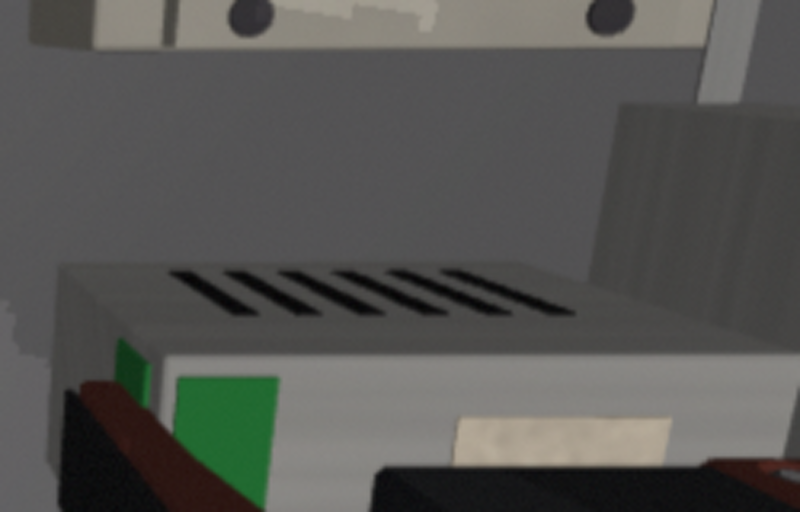

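Request:
{"name": "move_arm", "arguments": {
  "rows": [
    [0,-2,0,0,-1],
    [1,-4,0,0,-1],
    [1,-6,0,0,-1],
    [1,-8,0,0,-1],
    [1.5,-10,0,0,-1],
    [1.7,-11,0,0,-1],
    [1.8,-12,0,0,-1]
  ]
}}

```text
t: 16.77
ee_pos: [549.9, -49.0, 49.6]
orientation: [2.144, 0.156, -2.144]
ft_force: [-0.3, 2.3, 0.3]
width: 87.8
```

Request:
{"name": "move_arm", "arguments": {
  "rows": [
    [0,-0.5,0,0,-1],
    [0.1,-1,0,0,-1]
  ]
}}

```text
t: 17.02
ee_pos: [550.0, -50.0, 49.6]
orientation: [2.144, 0.156, -2.144]
ft_force: [-1.0, 2.0, 0.9]
width: 87.9
```

Request:
{"name": "move_arm", "arguments": {
  "rows": [
    [0,-0.5,0,0,-1],
    [0.1,-1,0,0,-1],
    [0.2,-1.5,0,0,-1]
  ]
}}

```text
t: 17.4
ee_pos: [549.8, -50.6, 49.6]
orientation: [2.144, 0.157, -2.145]
ft_force: [-1.0, 10.6, 3.6]
width: 87.8
```

Request:
{"name": "move_arm", "arguments": {
  "rows": [
    [0,-0.5,0,0,-1],
    [0.1,-1,0,0,-1]
  ]
}}

```text
t: 17.65
ee_pos: [549.8, -50.7, 49.7]
orientation: [2.145, 0.158, -2.146]
ft_force: [-0.4, 11.0, 3.7]
width: 87.8
```

Request:
{"name": "move_arm", "arguments": {
  "rows": [
    [0.1,-1,0,0,-1],
    [0.2,-1.5,0,0,-1],
    [0.3,-1.8,0,0,-1],
    [0.3,-1.8,0,0,-1],
    [0.3,-1.8,0,0,-1]
  ]
}}

```text
t: 18.27
ee_pos: [549.8, -50.7, 49.8]
orientation: [2.145, 0.16, -2.148]
ft_force: [-1.2, 13.5, 3.6]
width: 87.4
```

```bash
python3 - <<'E'
from h import *
o=rep(); np.save('T10.npy',tool(o)); T=tool(o); im=get_image('wrist'); cv2.imwrite('pics/w10.png',im)
cv2.imwrite('pics/w10z.png',cv2.resize(im[150:310,390:640],None,fx=3.2,fy=3.2,interpolation=cv2.INTER_CUBIC))
im=get_image('side');cv2.imwrite('pics/s10.png',cv2.resize(im[60:300,220:460],None,fx=2.5,fy=2.5))
for f in(-33,):
  print(f,proj('wrist',W(E,[[f,7.2+21,67],[f,7.2+21,5],[f+90,28,67],[f+90,28,5]]),pose=T).round(1).tolist())
E
```

```text
t 18.27 tcp [549.8 -50.7  49.8] enc (np.float64(-85.7), np.float64(6.7)) jaw-enc -1.576 F [-1.2 13.5  3.6] w 87.4
-33 [[441.4, 258.6], [407.7, 229.3], [645.0, 258.0], [553.1, 228.8]]
```

View pics/w10z.png

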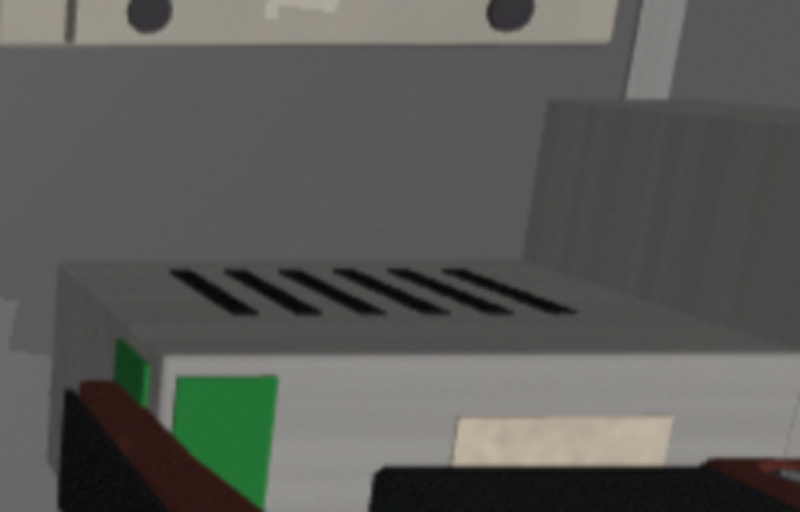

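View pics/s10.png

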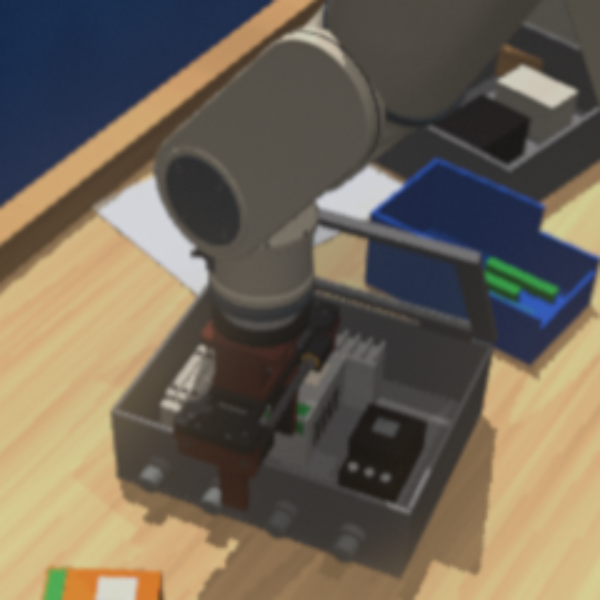

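Request:
{"name": "move_arm", "arguments": {
  "rows": [
    [-0.3,2,0,0,-1],
    [-1,6,0,0,-1],
    [-2,12,0,0,-1],
    [-2,12,10,0,-1],
    [-2,12,50,0,-1],
    [-2,12,110,0,-1],
    [-2,20,170,0,0],
    [-2,20,230,0,1],
    [-2,20,285,0,1],
    [-2,20,285,0,1],
    [-2,20,285,0,1]
  ]
}}

```text
t: 19.75
ee_pos: [547.1, -30.8, 334.6]
orientation: [2.145, 0.16, -2.148]
ft_force: [-0.1, -0.9, -0.4]
width: 41.3
```

```bash
python3 - <<'E'
from h import *
o=rep(); np.save('T11.npy',tool(o)); T=tool(o); im=get_image('wrist'); cv2.imwrite('pics/w11.png',im)
im=get_image('side');cv2.imwrite('pics/s11.png',cv2.resize(im[100:300,220:460],None,fx=3,fy=3))
im=get_image('top');cv2.imwrite('pics/t11.png',cv2.resize(im[155:305,280:450],None,fx=4,fy=4))
for th in (1.05,.98,.85,.7,.55,.4,.27,.15,.07,.03,0,-.02):
    c,s=np.cos(th),np.sin(th); X=110-200*c+8*s+12; Z=85+200*s+8*c
    p=e2w(X,5); print(th,np.r_[p[:2]-o['ee_pos'][:2],Z-o['ee_pos'][2]].round(0))
E
```

```text
t 19.75 tcp [547.1 -30.8 334.6] enc (np.float64(-105.8), np.float64(7.1)) jaw-enc -1.576 F [-0.1 -0.9 -0.4] w 41.3
1.05 [  18. -134.  -72.]
0.98 [  16. -122.  -79.]
0.85 [  13. -101.  -94.]
0.7 [  10.  -79. -115.]
0.55 [   7.  -61. -138.]
0.4 [   5.  -46. -164.]
0.27 [   4.  -37. -189.]
0.15 [   3.  -31. -212.]
0.07 [   2.  -29. -228.]
0.03 [   2.  -28. -236.]
0 [   2.  -28. -242.]
-0.02 [   2.  -28. -246.]
```

View pics/w11.png

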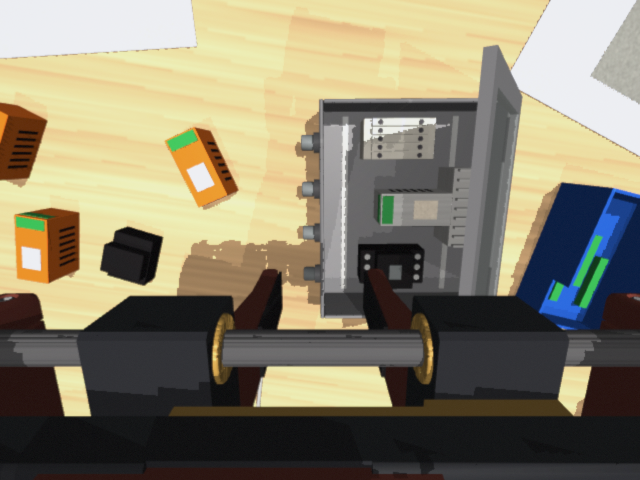

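View pics/s11.png

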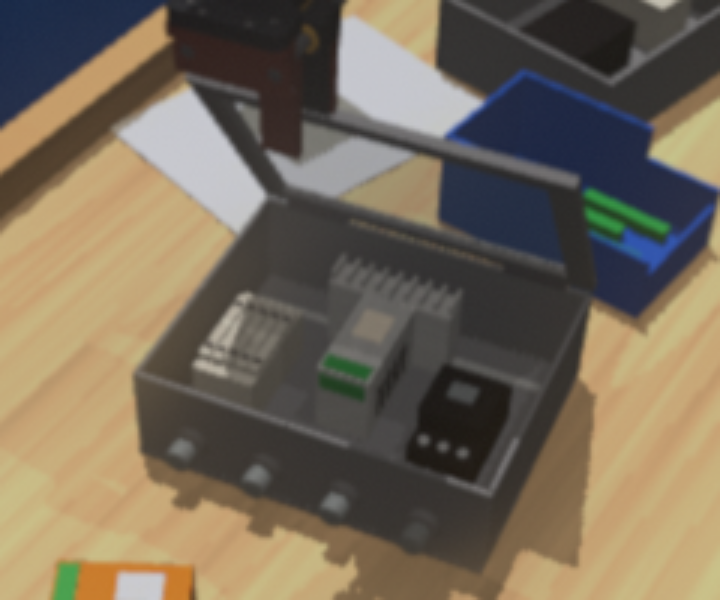

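View pics/t11.png

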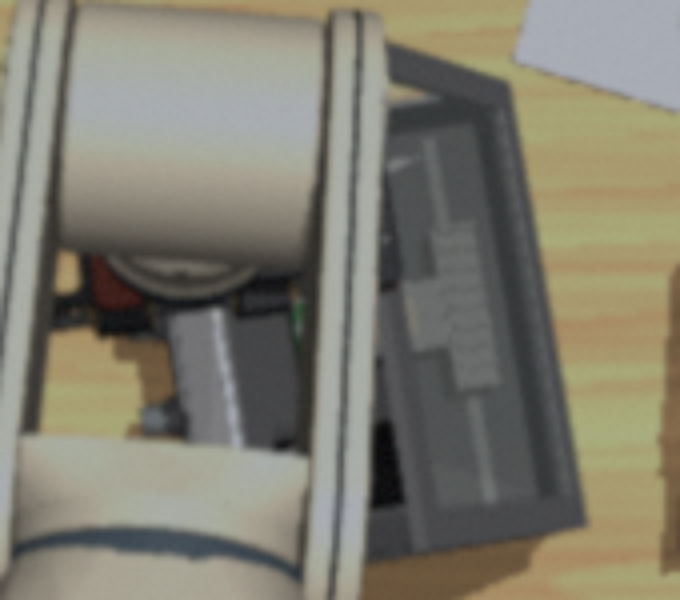

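```bash
python3 - <<'E'
from h import *
T=np.load('T11.npy')
im=cv2.imread('pics/w11.png'); cv2.imwrite('pics/w11z.png',cv2.resize(im[110:270,340:490],None,fx=3.75,fy=3.75,interpolation=cv2.INTER_CUBIC))
q=lambda L:((proj('wrist',W(E,L),pose=T)-[340,110]+.5)*3.75-.5).round(0).tolist()
print('mod',q([[12.5+a,7+b,67] for a in(-45,45) for b in(21,-21)]))
print('term',q([[-54,68,55],[36,68,55]]),'cont',q([[-54,-54,41],[36,-54,41]]),'sinktop',q([[57.5,57,65],[57.5,-43,65]]))
E
```

```text
mod [[156.0, 310.0], [152.0, 433.0], [425.0, 309.0], [415.0, 432.0]]
term [[91.0, 187.0], [359.0, 186.0]] cont [[78.0, 526.0], [322.0, 524.0]] sinktop [[431.0, 220.0], [405.0, 512.0]]
```

View pics/w11z.png

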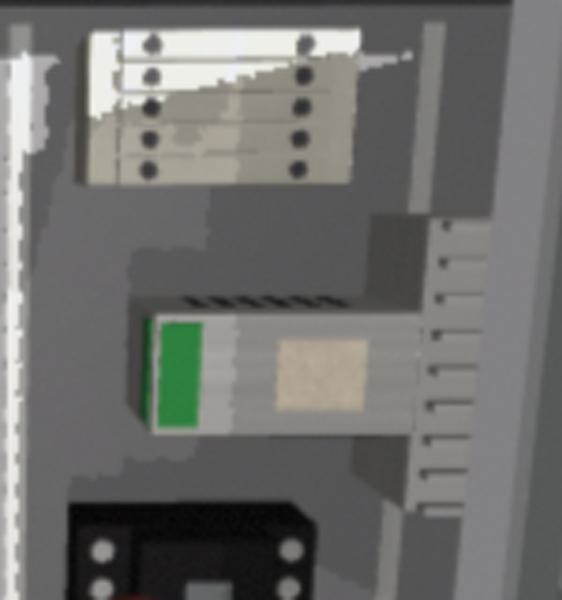

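Request:
{"name": "move_arm", "arguments": {
  "rows": [
    [9,-62,-10,0,1],
    [18,-124,-20,0,1],
    [18,-134,-50,0,1],
    [18,-134,-65,0,1],
    [17,-128,-76,0,1],
    [15,-112,-87,0,1],
    [13,-98,-97,0,1],
    [11,-86,-109,0,1],
    [9,-74,-122,0,1],
    [8,-65,-134,0,1],
    [7,-57,-146,0,1]
  ]
}}

```text
t: 21.28
ee_pos: [553.5, -86.9, 186.2]
orientation: [2.141, 0.161, -2.152]
ft_force: [-0.2, 0.6, 1.9]
width: 0.1
```

```bash
python3 - <<'E'
from h import *
o=rep()
im=get_image('side');cv2.imwrite('pics/s12.png',cv2.resize(im[60:300,220:460],None,fx=2.5,fy=2.5))
for th in (.4,.3,.2,.1,.05,0,-.02):
    c,s=np.cos(th),np.sin(th); X=110-200*c+8*s+12; Z=85+200*s+8*c
    p=e2w(X,5); print(th,np.r_[p[:2]-o['ee_pos'][:2],Z-o['ee_pos'][2]].round(0))
E
```

```text
t 21.27 tcp [553.5 -86.9 186.2] enc (np.float64(-49.3), np.float64(5.0)) jaw-enc -1.576 F [-0.2  0.6  1.9] w 0.1
0.4 [ -1.  10. -16.]
0.3 [ -3.  17. -34.]
0.2 [ -3.  23. -54.]
0.1 [ -4.  27. -73.]
0.05 [ -4.  28. -83.]
0 [ -4.  28. -93.]
-0.02 [ -4.  29. -97.]
```

View pics/s12.png

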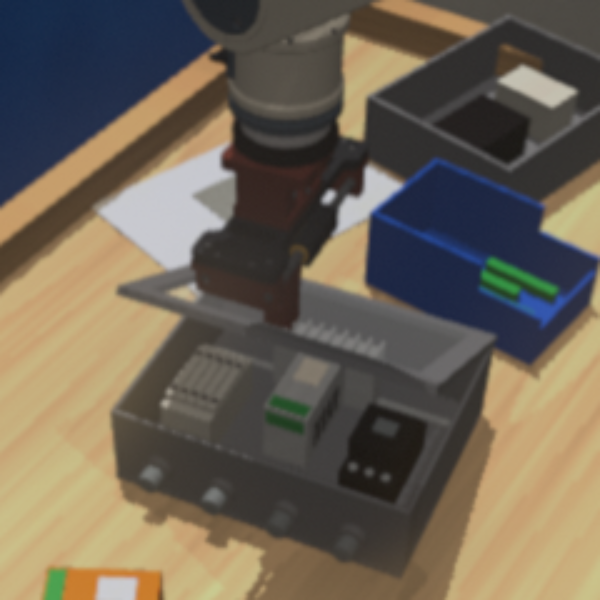

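Lid is following. Continue down.

Request:
{"name": "move_arm", "arguments": {
  "rows": [
    [-1,7,-10,0,1],
    [-2,13,-24,0,1],
    [-3,19,-40,0,1],
    [-3,23,-56,0,1],
    [-4,26,-70,0,1],
    [-4,28,-80,0,1],
    [-4,28,-86,0,1],
    [-4,28,-90,0,1],
    [-4,28,-92,0,1],
    [-4,28,-93,0,1],
    [-4,28,-93,0,1]
  ]
}}

```text
t: 22.7
ee_pos: [548.5, -58.2, 93.2]
orientation: [2.139, 0.162, -2.155]
ft_force: [-6.0, 1.8, 15.9]
width: 0.3
```

Request:
{"name": "move_arm", "arguments": {
  "rows": [
    [0,0,-1,0,1],
    [0,0,-1,0,1],
    [0,0,5,0,1],
    [0,0,50,0,1],
    [0,30,110,0,1],
    [0,80,160,0,1],
    [0,130,160,0,1],
    [0,180,160,0,1],
    [0,180,160,0,1],
    [0,180,160,0,1]
  ]
}}

```text
t: 23.95
ee_pos: [548.3, 121.5, 253.2]
orientation: [2.139, 0.162, -2.155]
ft_force: [1.1, 0.4, -0.3]
width: 0.3
```

```bash
python3 - <<'E'
from h import *
o=rep()
im=get_image('side');cv2.imwrite('pics/s13.png',cv2.resize(im[100:300,220:460],None,fx=3,fy=3))
im=get_image('top');cv2.imwrite('pics/t13.png',im)
q=lambda P,x,y,k:((proj('side',W(E,P))-[x,y])*k).round().tolist()
for th in(0,.04,.1): print(th,q([[110-220*np.cos(th)+8*np.sin(th),y,85+220*np.sin(th)+8*np.cos(th)] for y in(-136,136)],220,100,3))
E
```

```text
t 23.95 tcp [548.3 121.5 253.2] enc (np.float64(-256.1), np.float64(31.3)) jaw-enc -1.575 F [ 1.1  0.4 -0.3] w 0.3
0 [[493.0, 486.0], [130.0, 362.0]]
0.04 [[495.0, 477.0], [130.0, 353.0]]
0.1 [[497.0, 462.0], [129.0, 338.0]]
```

View pics/s13.png

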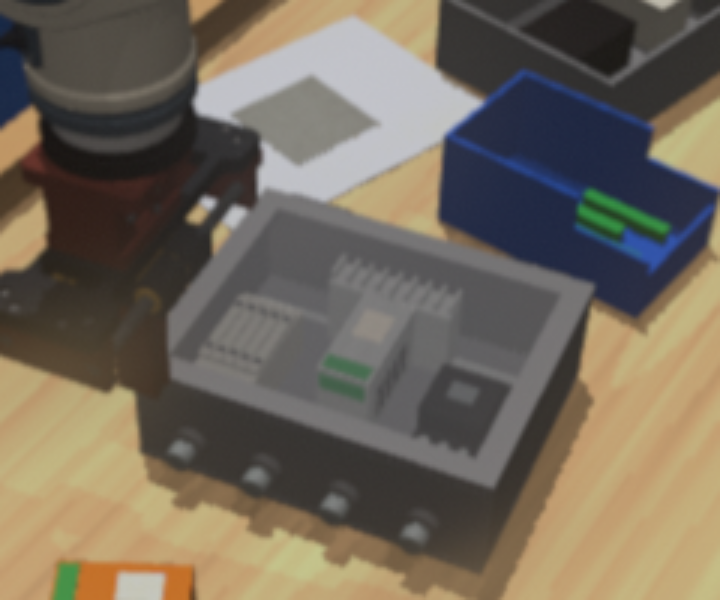

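View pics/t13.png

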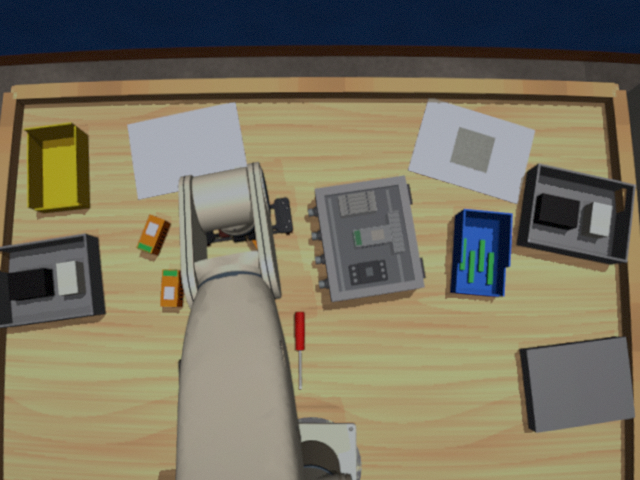

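```bash
python3 - <<'E'
from workcell import ctrl
print(ctrl.close_job())
E
```

```text
the job is handed in; nothing more can be done
None
```

The power supply module is standing upright in the enclosure with its back against the heat sink, the lid is closed, and I handed the job in at about 24 s of the 61 s. No verdict was reported.

**What I did**
- I pushed the lid further open, from about 0.88 to 0.98 rad, to make room for the wrist.
- I carried the module in, set it on the enclosure floor and dragged it towards the heat sink.
- I then turned the gripper and pushed it home with the back of one open finger. It was held at about 11–13.5 N at the wrist, of which roughly 10 N would be on the sink after sliding friction.
- After backing off, I pressed the lid down with the shut fingers.

**What the last checks showed**
- **Module:** it looked upright and square, with its back on the sink face. It sits about 1–2 mm from midway between the contactor and the terminal block, against a 6 mm limit.
- **Lid:** its free edge matched the closed position to within about a pixel. The last press measured 16 N with the finger at 93 mm, which is the height of the closed lid.
- **Gripper:** it was clear of everything at the end, with no meaningful force on it.
- **Bystanders:** the bin showed no movement in the final overhead picture. The spare contactor was hidden by the arm in that picture; I last saw it in the wrist view just before closing the lid, where it looked undisturbed but was not measured.

No check failed. I could not read the force between module and sink directly, so the 10 N figure comes from the wrist reading.

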